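# Close the tote's bail and stack the blue vial caddy

## Task

One wire bail of the white tote is still swung out: swing it in until it lies flat across the top like the other one. Then lift the blue-handled vial caddy and set it down (do not drop it) on the two bails, centred on the tote and square with it, its long side along the tote's long side, and let go. Leave the red-handled caddy where it is.

Things in the scene. Friction and masses are not known exactly. Their poses are not given: they have to be found in the camera images.
- tote: White open tote, 170 mm along its x, 260 mm along its y, 85 mm high, walls 5 mm, empty, fixed. Origin: centre of underside; z up. Two U-shaped wire bails with yellow sleeved crossbars along the tote's x are hinged at y = +110 and -110, z = 89 mm. Swung in, the crossbars lie at y = +50 and -50, z = 89 mm (sleeve tops 96 mm) and carry the load. The one at -y is in already.
- bail (a joint): Bail at the tote's +y end, in rad: 0 = flat across the top (hard stop), grows swinging up and outwards (1.57 upright; starts 2.0 to 2.5; stop 2.7). Stays where left; 2 to 4 N at the crossbar move it. At angle a the crossbar's middle is at x = 0, y = 110 - 60 cos a, z = 89 + 60 sin a (mm, tote's frame).
- bail_bar (a point): Middle of that bail's crossbar: yellow sleeve 14 mm thick, 130 mm long, lying along this point's x, which is the tote's x. It moves with the bail.
- blue_caddy_center (a point): Centre, half-way up, of the caddy: white tray 100 mm along x, 150 along y, 45 high, amber vials fixed in it (to 56 high), 0.3 to 0.65 kg. Blue handle: level bar along y, 14 mm wide and high, free over 110 mm between posts, its middle 46.5 mm above this point. Underside 53.5 mm below. Same after half a turn. On both bails this point is 149.5 mm above the tote's origin.
- red_caddy_center (a point): The same point of the other caddy, alike but with a red handle. It stays where it is, on either side of the blue one.
Things that resemble listed ones, but are neither listed nor needed, are in the scene too. What is shaped like the part that bears blue_caddy_center but purple or turquoise is not meant.

How it is judged:
By the outcome, as a careful person would: the job done as asked, in the order asked, and still so for the second after the job is handed in, with the robot touching nothing.
It also fails if it takes over 62 s, if anything falls off the work surface, if the arm or the gripper's body presses on something with over 40 N, if the wrist force passes 120 N, or if a joint passes its speed limit or range.

## Robot

A 6-joint arm with a two-finger parallel gripper is mounted at the origin on the work surface. World frame = base frame: x ahead of the robot, y to its left, z up, the work surface at z = 0. Lengths are in m, angles in rad, forces in N, time in s.
With the tool pointing down it reaches from about 0.225 to 0.875 m from the base axis. Payload 3.4 kg.
Tool frame: the origin (TCP) lies midway between the tips of the shut fingers; the grasp point (between the pads) lies 19 mm behind it (manip.grasp_offset is the distance from the TCP to the grasp point, in m); x points along the fingers, y is the direction in which the jaws open and shut, and the axes are right-handed (so a half turn about x gives the same grasp; the last joint's range is limited). The gripper opens to 85 mm and grips with 20 to 120 N. Pads are 22 mm wide; open, the fingers measure 114 mm over their backs; the gripper's body (76 mm by 85 mm) begins 54 mm behind the grasp point. The pads swing forward as they close: fully open they stand 13 mm farther back than shut.
Start: joints at [-1.257, 0.276, 1.505, -0, 1.361, -0.121], TCP at [0.242, -0.522, 0.205] pointing down, gripper open.
Joint ranges: [-2.89, 2.89], [-0.75, 2.08], [0.22, 2.7], [-1.18, 4.32], [0.11, 2.71], [-2.7, 2.7]. Speed limits (rad/s): [2.57, 2.57, 3.14, 3.14, 3.14, 3.14].

## Interface

Orientations are given as a unit quaternion [w, x, y, z].
In Python, from rig import manip gives the robot as it stands.
- The arm moves only by the shell command python3 -m creep 'ROWS' [OPENING] [FORCE]. ROWS is a JSON object of lists of equal length, an entry for each row: "delta_pos": the shift along the tool's x, y, z in cm, a list of three; "dr": the turn, a rotation vector about the tool's x, y, z in rad, a list of three. In form: {"delta_pos": [[dx, dy, dz], ...], "dr": [[rx, ry, rz], ...]}. A call has 1 to 10 rows; each row is the pose to reach, as a shift and turn from the pose commanded when the call began, along the tool's axes at that moment; what a row does not reach only later rows make up. A row lasts 1/10 s, in which the tool goes at most 50 mm and 8.59 degrees, less where a joint would pass 70% of its speed; a pose out of reach is approached as far as the arm can. A call with a gripper value outside its range is refused whole. OPENING is the opening, from -1 (shut) to 1 (fully open), set as the call begins (- or left out, the last holds). The fingers move at their own pace and stop on an object; FORCE is the grip in N (left out, the last holds). Time passes only in rows, so rows that repeat a pose let the fingers close. It gives the time, the measured TCP pose, the force and the opening at its end, in the units of the state.
- manip.get_state(): the state, without advancing time (a new reading comes with each control period).
- manip.get_image(name): name is "side" or "top"; returns a dict with "pixels" (420x560x3 uint8, blue, green, red), "depth" (420x560 float32, m along the optical axis (not along the pixel's ray), 0 where there is no reading), "intrinsics" (3x3 intrinsics, pixels), "rvec" (rotation vector, rad) and "tvec" (3), from world to camera coordinates, as OpenCV has them. Camera axes: x right, y down, z forward; pixel columns grow to the right and rows downward; lengths in m; the calibration is good to about 2 mm. A picture is of the moment at which its call begins.
- manip.sign_off(): hands the job in, once; it reports no verdict.
The state is a dict: "clock": time; "qpos": joint angles; "qd": joint speeds; "effort": joint torques, N m; "position": TCP position; "ee_rot": TCP orientation; "contact_force": force on the tool from outside, world axes, zero at the start; "moment": the same for the moment, N m; "width": finger opening in m.
Only numpy, scipy, OpenCV 4.12 (cv2) and the standard library are available. Lean on these libraries where they do the work, as an engineer would, in place of code of your own. Each camera call takes 0.05 s, during which the arm holds its last target. There are 200 camera calls.

## Working session

There is one attempt and no reset: what is moved stays moved. The work goes in short steps, Python scripts to look and compute and a shell command to move; the robot and the scene stay as the last step left them, time stands still between calls to the robot, and variables do not carry over. Pictures are saved under pics/ and viewed, about 8 in all and at most 12, crops included, and the job is handed in when it is done.

```bash
ls; mkdir -p pics; cat > h.py <<'E'
import numpy as np, cv2
from rig import manip
def cap(n):
    d=manip.get_image(n); d['R']=cv2.Rodrigues(np.array(d['rvec'],float))[0]; d['K']=np.array(d['intrinsics'],float); d['t']=np.array(d['tvec'],float).ravel()
    np.savez(f'{n}.npz',**{k:d[k] for k in('pixels','depth','R','K','t')}); return d
def load(n): return dict(np.load(f'{n}.npz'))
def cloud(d):
    h,w=d['depth'].shape; v,u=np.mgrid[:h,:w]; z=d['depth']
    p=np.stack([(u-d['K'][0,2])/d['K'][0,0]*z,(v-d['K'][1,2])/d['K'][1,1]*z,z],-1)
    P=(p-d['t'])@d['R']; P[z==0]=np.nan; return P
E
python3 - <<'E'
from h import *
a=cap('top');b=cap('side')
cv2.imwrite('pics/top0.png',a['pixels']);cv2.imwrite('pics/side0.png',b['pixels'])
s=manip.get_state();print(s)
for d in(a,b):print(-d['R'].T@d['t'],d['R'][2])
E
```

```text
pics
{'clock': 0.1, 'qpos': array([-1.25701048e+00,  2.76516403e-01,  1.50601132e+00, -2.20580546e-06,
        1.36073717e+00, -1.20977936e-01]), 'qd': array([ 6.55577920e-04, -1.21719867e-03, -3.33051736e-03,  2.03647800e-04,
        1.80138343e-05,  3.29199029e-05]), 'effort': array([ 8.55718863e-04, -4.17699945e+01, -2.46405977e+01, -3.45263279e-04,
        5.79659725e-03,  1.18764228e-05]), 'position': array([ 0.24202818, -0.5209949 ,  0.20373312]), 'ee_rot': array([-0.15191616, -0.6904074 , -0.15309297,  0.69052273]), 'contact_force': array([-0.25135124,  0.43268266,  0.67652913]), 'moment': array([ 0.03108046, -0.04931195, -0.03349762]), 'width': 0.08551088287821874}
[ 0.23572203 -0.08029843  1.41628876] [ 0.1634087  -0.01813854 -0.9863917 ]
[-0.07401259  0.779442    0.83840216] [ 0.41203225 -0.69992133 -0.58338628]
```

View pics/top0.png

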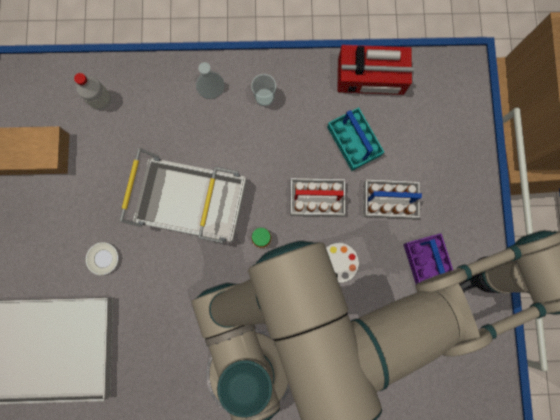

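View pics/side0.png

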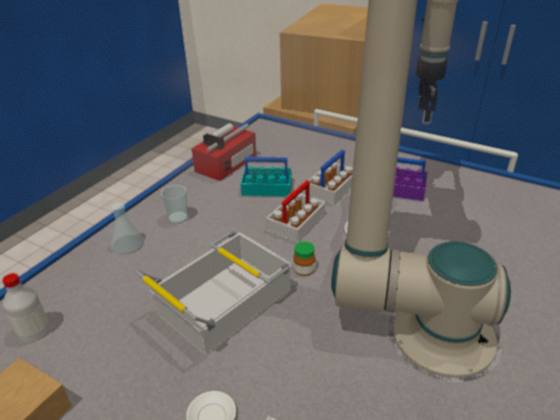

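The top view shows the tote at about (190,200), with the swung-out bail's yellow bar at (130,183) and the flat one at (208,200). Three things have blue handles: the white tray at (393,198), the turquoise one at (355,138) and the purple one at (430,258). Only the white tray with amber vials fits. The red-handled caddy is at (318,195).

```bash
python3 - <<'E'
from h import *
a=load('top')
im=a['pixels'];P=cloud(a);hsv=cv2.cvtColor(im,cv2.COLOR_BGR2HSV)
def comps(name,lo,hi,box,amin=40):
    m=cv2.inRange(hsv,lo,hi);M=np.zeros_like(m);x0,y0,x1,y1=box;M[y0:y1,x0:x1]=m[y0:y1,x0:x1]
    n,l,s,c=cv2.connectedComponentsWithStats(M)
    for i in range(1,n):
        if s[i,4]<amin:continue
        p=P[l==i];p=p[~np.isnan(p[:,0])]
        md=np.median(p,0);q=p[np.abs(p[:,2]-md[2])<.012]
        r=cv2.minAreaRect((q[:,:2]*1000).astype(np.float32))
        print(name,c[i],s[i,4],'med',md.round(4),'rect',np.round(r[0],1),np.round(r[1],1),round(r[2],1),'z',np.nanpercentile(q[:,2],[5,95]).round(3))
comps('yel',(20,120,100),(35,255,255),(100,140,250,250))
comps('blue',(105,120,60),(125,255,255),(320,90,460,290))
comps('red',(0,150,80),(8,255,255),(285,170,350,225))
# tote rim: points z 0.075..0.1 in region
for nm,box,lo,hi in(('rim',(100,140,255,255),.078,.093),('bluetray',(360,170,425,225),.03,.075),('redtray',(285,170,350,225),.03,.075)):
    x0,y0,x1,y1=box;p=P[y0:y1,x0:x1].reshape(-1,3);p=p[(p[:,2]>lo)&(p[:,2]<hi)]
    r=cv2.minAreaRect((p[:,:2]*1000).astype(np.float32));print(nm,len(p),np.round(r[0],1),np.round(r[1],1),r[2])
c=cv2.resize(im[85:300,270:470],None,fx=2.8,fy=2.8,interpolation=cv2.INTER_CUBIC);t=cv2.resize(im[130:270,90:270],None,fx=3,fy=3,interpolation=cv2.INTER_CUBIC)
cv2.imwrite('pics/c1.png',c)
E
```

```text
yel [129.88 184.  ] 275 med [0.4949 0.2919 0.1422] rect [495.8 293.3] [ 14.6 128.2] 77.3 z [0.137 0.147]
yel [207.10945274 201.80597015] 201 med [0.4509 0.101  0.0961] rect [452.3 100.9] [ 11.5 128.1] 77.4 z [0.092 0.1  ]
blue [358.49612403 131.20155039] 258 med [ 0.6357 -0.3106  0.1062] rect [ 634.6 -311.3] [125.8  15.4] 26.3 z [0.101 0.111]
blue [396.14107884 194.58921162] 241 med [ 0.4575 -0.4003  0.1062] rect [ 458.3 -403.5] [127.1  12.9] 85.6 z [0.102 0.111]
blue [435.59259259 254.8436214 ] 243 med [ 0.2972 -0.4949  0.1053] rect [ 292.9 -496.4] [89.5 16.8] 12.9 z [0.099 0.111]
red [318.61904762 192.25108225] 231 med [ 0.4678 -0.1937  0.1068] rect [ 469.3 -196.4] [122.8  14.2] 87.7 z [0.102 0.111]
rim 1290 [464.5 150.2] [269.9 198.8] 77.23253631591797
bluetray 972 [ 459.1 -403.9] [152.  102.5] 86.60094451904297
redtray 856 [ 468.8 -196.5] [148.9 101.5] 86.85405731201172
```

View pics/c1.png

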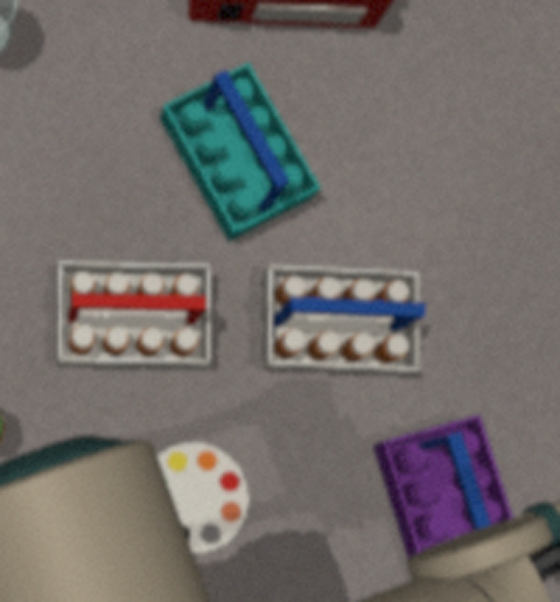

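The crop confirms it: the blue handle at about (350,310) sits on a white tray with amber vials. The other two blue handles are on turquoise and purple trays. Next I work out the moves.

```bash
cat >> h.py <<'E'
from scipy.spatial.transform import Rotation as Ro
TC=np.array([.4636,.1498]);TY=np.deg2rad(77.25)   # tote centre, direction of tote y
ty=np.array([np.cos(TY),np.sin(TY)]);tx=np.array([ty[1],-ty[0]])
def tote(x,y,z): return np.r_[TC+x*tx+y*ty,z]
def go(p,jaw=None):
    """print tool-axis shift (cm) and turn to reach world TCP p with jaw axis at angle jaw (mod pi), tool down"""
    s=manip.get_state();w=s['ee_rot'];R=Ro.from_quat([w[1],w[2],w[3],w[0]])
    d=R.inv().apply(p-s['position'])*100
    dr=np.zeros(3)
    if jaw is not None:
        c=[]
        for k in(0,np.pi):
            x=np.array([0,0,-1.]);y=np.array([np.cos(jaw+k),np.sin(jaw+k),0]);c.append((R.inv()*Ro.from_matrix(np.c_[x,y,np.cross(x,y)])).as_rotvec())
        dr=min(c,key=np.linalg.norm)
    print('to',np.round(p,4),'delta',d.round(2),'dr',dr.round(3))
def st():
    s=manip.get_state();p=s['position'];q=p[:2]-TC
    w=s['ee_rot'];y=Ro.from_quat([w[1],w[2],w[3],w[0]]).as_matrix()
    print('t',round(s['clock'],2),'tote xy mm',(np.array([q@tx,q@ty])*1000).round(1),'p',p.round(4),'F',s['contact_force'].round(1),'w',round(s['width'],4),'jawdeg',np.rad2deg(np.arctan2(y[1,1],y[0,1])).round(1),'xaxis',y[:,0].round(3),'q',s['qpos'].round(2))
E
python3 - <<'E'
from h import *
st()
J=TY-np.pi/2
go(tote(0,.19,.26),J);go(tote(0,.19,.125),J)
w=manip.get_state()['ee_rot'];print(Ro.from_quat([w[1],w[2],w[3],w[0]]).as_matrix().round(3))
E
```

```text
t 0.1 tote xy mm [ -68.1 -703.2] p [ 0.242  -0.521   0.2037] F [-0.3  0.4  0.7] w 0.0855 jawdeg -65.1 xaxis [-0.001  0.002 -1.   ] q [-1.26  0.28  1.51 -0.    1.36 -0.12]
to [0.5055 0.3351 0.26  ] delta [ -5.5  -66.56 -59.96] dr [-0.914 -0.001  0.001]
to [0.5055 0.3351 0.125 ] delta [  8.   -66.53 -59.96] dr [-0.914 -0.001  0.001]
[[-0.001  0.421 -0.907]
 [ 0.002 -0.907 -0.421]
 [-1.    -0.002 -0.   ]]
```

```bash
python3 -m creep '{"delta_pos": [[-5,-5,-3],[-5.5,-66.5,-60],[-5.5,-66.5,-60],[-5.5,-66.5,-60],[-5.5,-66.5,-60],[-5.5,-66.5,-60],[-5.5,-66.5,-60],[-5.5,-66.5,-60],[-5.5,-66.5,-60],[-5.5,-66.5,-60]], "dr": [[0,0,0],[-0.91,0,0],[-0.91,0,0],[-0.91,0,0],[-0.91,0,0],[-0.91,0,0],[-0.91,0,0],[-0.91,0,0],[-0.91,0,0],[-0.91,0,0]]}' -1 30
python3 - <<'E'
from h import *
st();J=TY-np.pi/2
go(tote(0,.19,.26),J)
E
```

```text
clock: 1.1
position: [0.3824, -0.0531, 0.2488]
ee_rot: [0.44, 0.553, 0.44, -0.553]
contact_force: [1.5, -0.6, 1.3]
width: 0.0002
t 1.1 tote xy mm [ -34.5 -215.8] p [ 0.3824 -0.0531  0.2488] F [ 1.5 -0.6  1.3] w 0.0002 jawdeg -13.0 xaxis [ 0. -0. -1.] q [-0.32 -0.04  1.77 -0.    1.41 -0.09]
to [0.5055 0.3351 0.26  ] delta [ -1.12   3.29 -40.59] dr [-0.004  0.    -0.   ]
```

```bash
python3 -m creep '{"delta_pos": [[-1,3.3,-40.5],[-1,3.3,-40.5],[-1,3.3,-40.5],[-1,3.3,-40.5],[-1,3.3,-40.5],[-1,3.3,-40.5],[-1,3.3,-40.5],[-1,3.3,-40.5],[-1,3.3,-40.5],[-1,3.3,-40.5]], "dr": [[0,0,0],[0,0,0],[0,0,0],[0,0,0],[0,0,0],[0,0,0],[0,0,0],[0,0,0],[0,0,0],[0,0,0]]}'
python3 - <<'E'
from h import *
st();J=TY-np.pi/2
go(tote(0,.19,.125),J)
d=cap('side');P=cloud(d);m=cv2.inRange(cv2.cvtColor(d['pixels'],cv2.COLOR_BGR2HSV),(20,120,100),(35,255,255))
n,l,s,c=cv2.connectedComponentsWithStats(m)
for i in range(1,n):
    if s[i,4]>60: print(c[i],s[i,4],np.nanmedian(P[l==i],0))
E
```

```text
clock: 2.1
position: [0.5051, 0.3333, 0.2574]
ee_rot: [-0.441, -0.552, -0.441, 0.554]
contact_force: [0.4, -0.1, 0.3]
width: 0.0001
t 2.1 tote xy mm [ -0.  188.1] p [0.5051 0.3333 0.2574] F [ 0.4 -0.1  0.3] w 0.0001 jawdeg -12.8 xaxis [-0.002 -0.001 -1.   ] q [ 0.47  0.3   1.34 -0.    1.5   0.69]
to [0.5055 0.3351 0.125 ] delta [13.24  0.02 -0.21] dr [-0.001  0.002  0.002]
[237.73255814 261.40310078] 258 [0.45391035 0.10336507 0.09585937]
[163.88088643 293.29085873] 361 [0.49207789 0.29506051 0.1427956 ]
```

```bash
python3 -m creep '{"delta_pos": [[4,0,0],[8,0,0],[11.5,0,0],[13,0,0],[13,0,1],[13,0,2],[13,0,3],[13,0,3.7],[13,0,4.4],[13,0,5.1]], "dr": [[0,0,0],[0,0,0],[0,0,0],[0,0,0],[0,0,0],[0,0,0],[0,0,0],[0,0,0],[0,0,0],[0,0,0]]}' -1
python3 -m creep '{"delta_pos": [[0,0,0.7],[0,0,1.4],[0,0,2.1],[0,0,2.8],[0,0,3.5],[0,0,4.2],[0,0,4.8]], "dr": [[0,0,0],[0,0,0],[0,0,0],[0,0,0],[0,0,0],[0,0,0],[0,0,0]]}' -1
python3 - <<'E'
from h import *
st()
d=cap('side');P=cloud(d);m=cv2.inRange(cv2.cvtColor(d['pixels'],cv2.COLOR_BGR2HSV),(20,120,100),(35,255,255))
n,l,s,c=cv2.connectedComponentsWithStats(m)
for i in range(1,n):
    if s[i,4]>60:
        p=np.nanmedian(P[l==i],0);q=p[:2]-TC;print(c[i],s[i,4],p,q@tx,q@ty)
cv2.imwrite('pics/s1.png',cv2.resize(d['pixels'][150:400,80:380],None,fx=2.4,fy=2.4))
E
```

```text
clock: 3.15
position: [0.4942, 0.282, 0.1295]
ee_rot: [0.441, 0.554, 0.44, -0.553]
contact_force: [0.5, -0.8, 0.6]
width: -0.0002
clock: 3.85
position: [0.483, 0.2351, 0.1288]
ee_rot: [-0.44, -0.553, -0.44, 0.553]
contact_force: [-0.9, 0.6, -1.3]
width: 0.0002
t 3.85 tote xy mm [ 0.1 87.5] p [0.483  0.2351 0.1288] F [-0.9  0.6 -1.3] w 0.0002 jawdeg -13.0 xaxis [-0. -0. -1.] q [ 0.32  0.27  1.71 -0.    1.16  0.55]
[238.52788104 261.92936803] 269 [0.44820467 0.10382953 0.09523745] -0.0048701554687175476 -0.04823466054815099
[163.81491713 293.35082873] 362 [0.49170963 0.29565313 0.14284797] -0.004772899715608025 0.14846045365411864
```

View pics/s1.png

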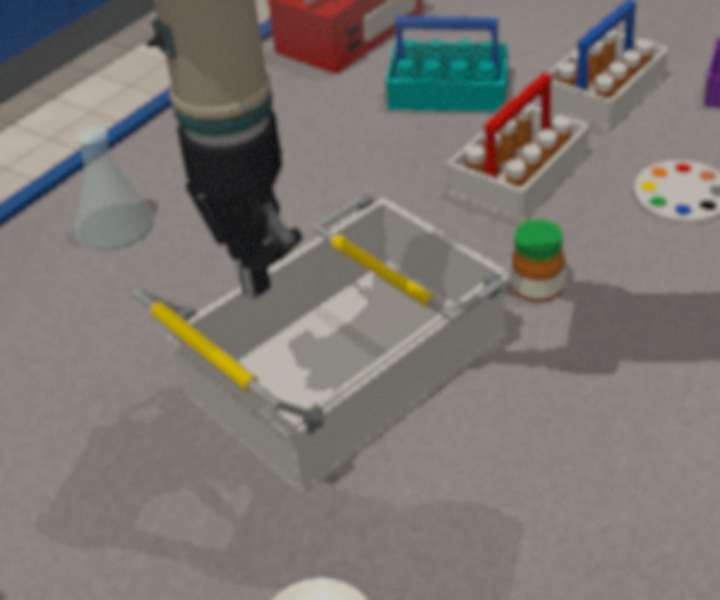

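The bar has not moved. In the side crop it is still at (200,345), and the finger tip at (258,288) is already past it. I'll check where the reported TCP falls in the images.

```bash
python3 - <<'E'
from h import *
p=manip.get_state()['position']
for n in('side','top'):
    d=cap(n) if n=='top' else load(n)
    for q in(p,p+[0,0,.05],np.r_[tote(0,.147,.136)]):
        c=d['R']@q+d['t'];u=d['K']@c/c[2];print(n,u[:2].round(1), 'crop',((u[0]-80)*2.4).round(),((u[1]-150)*2.4).round())
    P=cloud(d)
    if n=='side':
        im=d['pixels'];print(P[265:276,180:194,:][::3,::3].round(3).tolist())
cv2.imwrite('pics/t1.png',cv2.resize(load('top')['pixels'][120:280,80:320],None,fx=3,fy=3))
E
```

```text
side [188.1 281.1] crop 260.0 315.0
side [184.9 262.8] crop 252.0 271.0
side [163.5 294.2] crop 200.0 346.0
[[[0.486, 0.245, 0.18], [0.476, 0.247, 0.186], [0.47, 0.245, 0.186], [0.469, 0.238, 0.181], [0.467, 0.232, 0.178]], [[0.489, 0.244, 0.17], [0.476, 0.248, 0.178], [0.472, 0.244, 0.177], [0.47, 0.238, 0.173], [0.466, 0.234, 0.171]], [[0.49, 0.244, 0.162], [0.478, 0.248, 0.169], [0.475, 0.243, 0.167], [0.471, 0.239, 0.166], [0.55, 0.151, 0.061]], [[0.552, 0.187, 0.079], [0.554, 0.177, 0.07], [0.476, 0.243, 0.158], [nan, nan, nan], [0.545, 0.157, 0.058]]]
top [153.8 189.2] crop 177.0 94.0
top [148.9 185.5] crop 165.0 85.0
top [130.2 184.2] crop 121.0 82.0
```

View pics/t1.png

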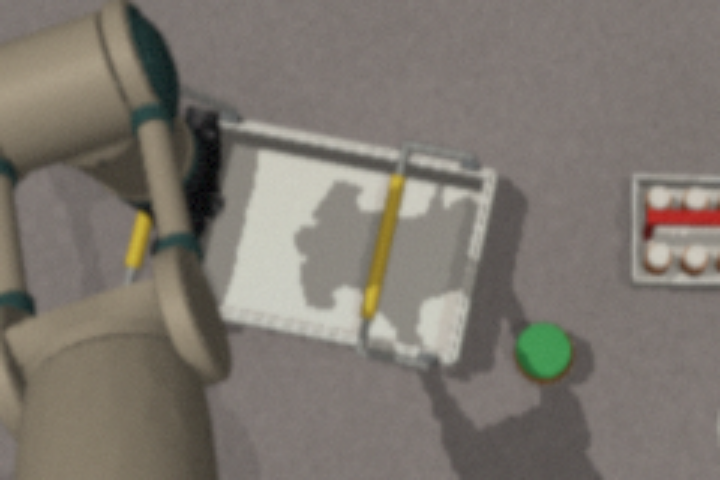

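```bash
python3 - <<'E'
from h import *
p=np.array([.2420,-.521,.2037])
im=cv2.imread('pics/side0.png');d=load('side')
for dz in(0,.013,.03,.05):
    c=d['R']@(p+[0,0,dz])+d['t'];u=d['K']@c/c[2];print(dz,u[:2].round(1))
a=cv2.resize(im[60:150,385:475],None,fx=4,fy=4,interpolation=cv2.INTER_CUBIC)
b=cv2.resize(d['pixels'][210:300,145:235],None,fx=4,fy=4,interpolation=cv2.INTER_CUBIC)
cv2.imwrite('pics/z.png',np.hstack([a,b]))
E
```

```text
0 [420.6 128.6]
0.013 [421.3 124.4]
0.03 [422.2 118.8]
0.05 [423.2 112.2]
```

View pics/z.png

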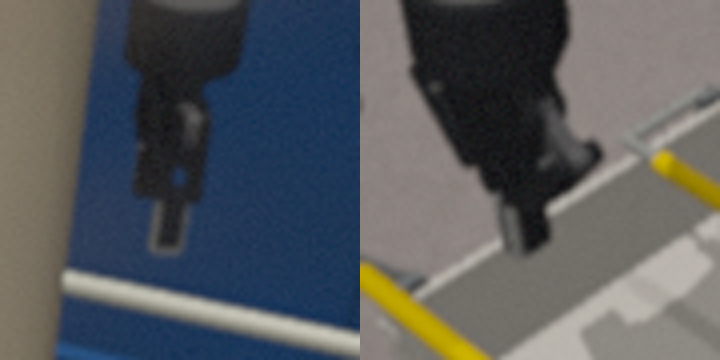

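The reported TCP projects to (188,281), but the shut finger tip appears at (187,272). The depth there puts it about 25 mm above the reported height, so the finger passed over the bar. I'll go back over the bar and push again with the reported z about 25 mm lower.

```bash
python3 -m creep '{"delta_pos": [[-5,0,0],[-5,0,-4],[-5,0,-8],[-5,0,-10.5],[-1,0,-10.5],[2.3,0,-10.5],[2.3,0,-10.5]], "dr": [[0,0,0],[0,0,0],[0,0,0],[0,0,0],[0,0,0],[0,0,0],[0,0,0]]}' -1
python3 -m creep '{"delta_pos": [[0,0,1],[0,0,2],[0,0,3],[0,0,3.7],[0,0,4.4],[0,0,5.1],[0,0,5.8],[0,0,5.8]], "dr": [[0,0,0],[0,0,0],[0,0,0],[0,0,0],[0,0,0],[0,0,0],[0,0,0],[0,0,0]]}' -1
python3 - <<'E'
from h import *
st()
d=cap('side');P=cloud(d);m=cv2.inRange(cv2.cvtColor(d['pixels'],cv2.COLOR_BGR2HSV),(20,120,100),(35,255,255))
n,l,s,c=cv2.connectedComponentsWithStats(m)
for i in range(1,n):
    if s[i,4]>40:
        p=np.nanmedian(P[l==i],0);q=p[:2]-TC;print(c[i],s[i,4],p.round(4),(q@tx).round(4),(q@ty).round(4))
# finger tip: lowest dark points near tool axis
p=manip.get_state()['position'];g=d['pixels'].max(2)<70
k=g&(np.hypot(P[...,0]-p[0],P[...,1]-p[1])<.025)&(P[...,2]>.1);print(k.sum(),np.nanpercentile(P[k][:,2],[0,2,10]))
E
```

```text
clock: 4.65
position: [0.5032, 0.3367, 0.101]
ee_rot: [-0.44, -0.549, -0.441, 0.557]
contact_force: [-0.5, 0.7, 0.4]
width: -0.0001
clock: 5.45
position: [0.4941, 0.2805, 0.1072]
ee_rot: [0.441, 0.554, 0.44, -0.553]
contact_force: [0.5, 0.5, 1.0]
width: 0.0001
t 5.45 tote xy mm [  0.9 134.2] p [0.4941 0.2805 0.1072] F [0.5 0.5 1. ] w 0.0001 jawdeg -13.0 xaxis [ 0.002  0.    -1.   ] q [ 0.39  0.34  1.67 -0.    1.13  0.62]
[237.97286822 261.58914729] 258 [0.4522 0.1026 0.0952] -0.0008 -0.0485
[184.86419753 288.27160494] 162 [0.4549 0.274  0.1553] -0.0359 0.1193
399 [0.14173472 0.14637109 0.15784689]
```

The bar is moving: it is now near y = 119 and almost upright. I'll carry on inward, then press down from above.

```bash
python3 -m creep '{"delta_pos": [[0,0,0.7],[0,0,1.4],[0,0,2.1],[0,0,2.8],[0,0,3.5],[0,0,4.2],[0,0,4.5],[0,0,4.5]], "dr": [[0,0,0],[0,0,0],[0,0,0],[0,0,0],[0,0,0],[0,0,0],[0,0,0],[0,0,0]]}' -1
cat > bar.py <<'E'
from h import *
st()
d=cap('side');P=cloud(d);m=cv2.inRange(cv2.cvtColor(d['pixels'],cv2.COLOR_BGR2HSV),(20,120,100),(35,255,255))
n,l,s,c=cv2.connectedComponentsWithStats(m)
for i in range(1,n):
    if s[i,4]>40:
        p=np.nanmedian(P[l==i],0);q=p[:2]-TC;print(c[i],s[i,4],p.round(4),(q@tx).round(4),(q@ty).round(4))
p=manip.get_state()['position'];g=d['pixels'].max(2)<70
k=g&(np.hypot(P[...,0]-p[0],P[...,1]-p[1])<.025)&(P[...,2]>.09);print(k.sum(),np.nanpercentile(P[k][:,2],[0,2,10]))
E
python3 bar.py
```

```text
clock: 6.3
position: [0.4833, 0.2368, 0.1058]
ee_rot: [-0.44, -0.553, -0.44, 0.554]
contact_force: [-0.8, 0.9, 0.5]
width: -0.0001
t 6.3 tote xy mm [ 0.  89.2] p [0.4833 0.2368 0.1058] F [-0.8  0.9  0.5] w -0.0001 jawdeg -13.0 xaxis [-0.001 -0.001 -1.   ] q [ 0.33  0.3   1.74 -0.    1.11  0.55]
[238.5962963  261.98518519] 270 [0.45   0.104  0.0955] -0.0031 -0.0476
[202.85714286 280.7012987 ] 154 [0.4489 0.229  0.142 ] -0.0318 0.074
389 [0.14128379 0.14561996 0.15697778]
```

```bash
python3 -m creep '{"delta_pos": [[-4.5,0,-0.5],[-4.5,0,2.7],[-2,0,2.7],[0,0,2.8],[0.8,0,2.9],[1.6,0,3.1],[2.2,0,3.3],[2.2,0,3.3]], "dr": [[0,0,0],[0,0,0],[0,0,0],[0,0,0],[0,0,0],[0,0,0],[0,0,0],[0,0,0]]}' -1
python3 bar.py
```

```text
clock: 7.15
position: [0.4758, 0.2054, 0.0831]
ee_rot: [-0.44, -0.553, -0.441, 0.554]
contact_force: [0.8, 0.4, -0.4]
width: -0.0001
t 7.15 tote xy mm [-0.4 57. ] p [0.4758 0.2054 0.0831] F [ 0.8  0.4 -0.4] w -0.0001 jawdeg -13.0 xaxis [-0.001 -0.    -1.   ] q [0.27 0.29 1.81 0.   1.04 0.5 ]
[238.19771863 261.7148289 ] 263 [0.4514 0.1035 0.0954] -0.0017 -0.0478
[188.31818182 270.43181818] 88 [0.5203 0.1918 0.1085] 0.046 0.0535
[213.26056338 288.08450704] 142 [0.4395 0.21   0.109 ] -0.0368 0.0534
408 [0.11827132 0.12312623 0.13613483]
```

```bash
python3 -m creep '{"delta_pos": [[0.5,0,0.2],[0.9,0,0.3],[1.2,0,0.3],[1.4,0,0.3],[1.4,0,0.3]], "dr": [[0,0,0],[0,0,0],[0,0,0],[0,0,0],[0,0,0]]}' -1
python3 bar.py
```

```text
clock: 7.7
position: [0.4754, 0.2027, 0.0695]
ee_rot: [-0.44, -0.553, -0.441, 0.553]
contact_force: [0.4, -0.3, 0.2]
width: 0.0004
t 7.7 tote xy mm [-0.1 54.2] p [0.4754 0.2027 0.0695] F [ 0.4 -0.3  0.2] w 0.0004 jawdeg -12.9 xaxis [-0.001 -0.    -1.   ] q [0.27 0.31 1.83 0.   1.01 0.49]
[238.13257576 261.66666667] 264 [0.4503 0.1031 0.0955] -0.0027 -0.0484
[190.07608696 274.82608696] 92 [0.5189 0.1909 0.0954] 0.0448 0.0523
[214.61428571 292.49285714] 140 [0.4386 0.209  0.0953] -0.0375 0.0523
389 [0.1038202  0.11013225 0.12502729]
```

```bash
python3 -m creep '{"delta_pos": [[0.15,0,0],[0.3,0,0],[0.3,0,0]], "dr": [[0,0,0],[0,0,0],[0,0,0]]}' -1
python3 bar.py
```

```text
clock: 8.05
position: [0.4758, 0.2028, 0.0688]
ee_rot: [0.441, 0.554, 0.44, -0.553]
contact_force: [-3.6, -0.4, 14.5]
width: -0.0004
t 8.05 tote xy mm [ 0.2 54.3] p [0.4758 0.2028 0.0688] F [-3.6 -0.4 14.5] w -0.0004 jawdeg -12.9 xaxis [ 0.001  0.    -1.   ] q [ 0.27  0.31  1.83 -0.    1.    0.49]
[238.20532319 261.71863118] 263 [0.4502 0.1037 0.0958] -0.0029 -0.0479
[189.8045977  274.55172414] 87 [0.5194 0.191  0.0954] 0.0453 0.0525
[214.67142857 292.56428571] 140 [0.438  0.2086 0.0956] -0.0379 0.0517
388 [0.10445519 0.10965084 0.12260057]
```

The bail is flat on its stop: 14.5 N at the push, with both sleeve tops at z ≈ 0.0955. Contact puts the shut finger tip 27 mm above the reported TCP. Now on to the caddy.

```bash
python3 -m creep '{"delta_pos": [[-3,0,0],[-8,0,0],[-13,0,0],[-13,0,0]], "dr": [[0,0,0],[0,0,0],[0,0,0],[0,0,0]]}' -1
python3 - <<'E'
from h import *
print(manip.grasp_offset); st()
go(np.array([.4584,-.4037,.16]),np.deg2rad(-3.8))
E
```

```text
clock: 8.5
position: [0.4803, 0.2041, 0.2041]
ee_rot: [0.443, 0.558, 0.438, -0.548]
contact_force: [1.0, 0.7, 0.2]
width: -0.0003
0.0187
t 8.5 tote xy mm [ 4.3 56.6] p [0.4803 0.2041 0.2041] F [1.  0.7 0.2] w -0.0003 jawdeg -12.9 xaxis [ 0.015  0.004 -1.   ] q [0.27 0.19 1.63 0.   1.31 0.49]
to [ 0.4584 -0.4037  0.16  ] delta [ 4.12 11.42 59.75] dr [-0.16  -0.006 -0.014]
```

```bash
python3 -m creep '{"delta_pos": [[1,11.7,59.5],[1,11.7,59.5],[1,11.7,59.5],[1,11.7,59.5],[1,11.7,59.5],[1,11.7,59.5],[1,11.7,59.5],[1,11.7,59.5],[1,11.7,59.5],[1,11.7,59.5]], "dr": [[-0.08,0,0],[-0.16,0,0],[-0.16,0,0],[-0.16,0,0],[-0.16,0,0],[-0.16,0,0],[-0.16,0,0],[-0.16,0,0],[-0.16,0,0],[-0.16,0,0]]}' 1
python3 - <<'E'
from h import *
st()
go(np.array([.4584,-.4037,.16]),np.deg2rad(-3.8))
E
```

```text
clock: 9.5
position: [0.459, -0.2989, 0.1879]
ee_rot: [0.483, 0.516, 0.483, -0.516]
contact_force: [1.1, -0.2, 0.2]
width: 0.0851
t 9.5 tote xy mm [  94.5 -438.7] p [ 0.459  -0.2989  0.1879] F [ 1.1 -0.2  0.2] w 0.0851 jawdeg -3.8 xaxis [-0.     0.001 -1.   ] q [-0.7   0.25  1.59  0.    1.31 -0.64]
to [ 0.4584 -0.4037  0.16  ] delta [ 2.79  0.64 10.46] dr [-0.    -0.001  0.   ]
```

```bash
python3 -m creep '{"delta_pos": [[1,0.6,5],[3,0.6,8.5],[3,0.6,8.5],[3,0.6,8.5],[3,0.6,8.5]], "dr": [[0,0,0],[0,0,0],[0,0,0],[0,0,0],[0,0,0]]}' 1
python3 - <<'E'
from h import *
st()
d=cap('side');P=cloud(d)
go(np.array([.4584,-.4037,.16]),np.deg2rad(-3.8))
p=manip.get_state()['position']
for q in(p,np.array([.4584,-.4037,.1])):
    c=d['R']@q+d['t'];u=d['K']@c/c[2];print(u[:2].round(1),((u[:2]-[280,100])*5).round())
t=cap('top');hsv=cv2.cvtColor(t['pixels'],cv2.COLOR_BGR2HSV)
x=d['pixels'][100:210,280:420]
cv2.imwrite('pics/g1.png',cv2.resize(x,None,fx=5,fy=5,interpolation=cv2.INTER_CUBIC))
E
```

```text
clock: 10.0
position: [0.4601, -0.3811, 0.1586]
ee_rot: [0.483, 0.516, 0.484, -0.516]
contact_force: [-0.5, 0.1, -0.2]
width: 0.0854
t 10.0 tote xy mm [ 113.7 -518.6] p [ 0.4601 -0.3811  0.1586] F [-0.5  0.1 -0.2] w 0.0854 jawdeg -3.8 xaxis [-0.     0.001 -1.   ] q [-0.81  0.34  1.53  0.    1.27 -0.74]
to [ 0.4584 -0.4037  0.16  ] delta [-0.1  -0.05  2.28] dr [ 0.001 -0.    -0.   ]
[329.  145.8] [245. 229.]
[332.2 160.5] [261. 302.]
```

View pics/g1.png

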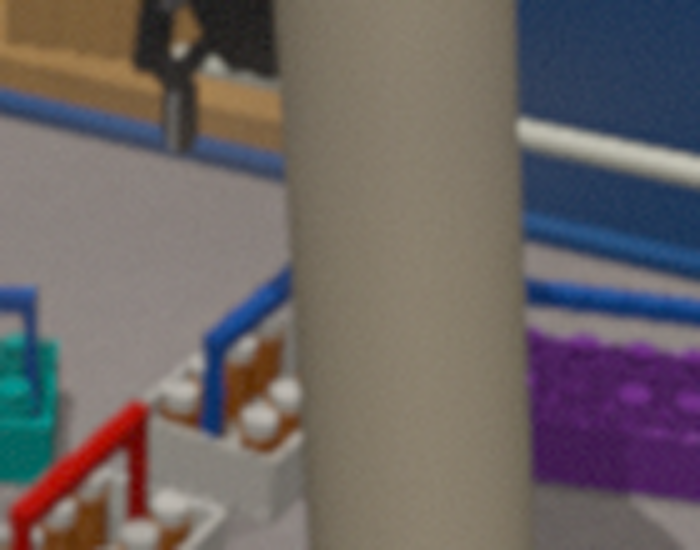

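The side crop shows the far open finger tip at (178,150), well above the blue handle, whose near end is at (215,340). The arm hides the rest.

```bash
python3 - <<'E'
from h import *
d=load('side');P=cloud(d);print(P[123:131:1,315].round(3))
t=load('top');im=t['pixels'];P=cloud(t)
m=cv2.inRange(cv2.cvtColor(im,cv2.COLOR_BGR2HSV),(105,120,60),(125,255,255))>0
for b in((360,170,425,225),):
    x0,y0,x1,y1=b;p=P[y0:y1,x0:x1][m[y0:y1,x0:x1]];print(len(p),np.nanmedian(p,0))
E
```

```text
[[ 0.504 -0.376  0.223]
 [ 0.504 -0.376  0.22 ]
 [   nan    nan    nan]
 [ 0.504 -0.375  0.214]
 [ 0.505 -0.378  0.21 ]
 [ 0.502 -0.372  0.209]
 [ 0.502 -0.372  0.206]
 [ 0.503 -0.374  0.202]]
128 [ 0.45703269 -0.39160324  0.10691645]
```

```bash
python3 -m creep '{"delta_pos": [[0,0,2.2],[3,0,2.2],[6,0,2.2],[6,0,2.2],[6,0,2.2]], "dr": [[0,0,0],[0,0,0],[0,0,0],[0,0,0],[0,0,0]]}' 1
python3 - <<'E'
from h import *
st()
go(np.array([.4584,-.4037,.053]),np.deg2rad(-3.8))
E
```

```text
clock: 10.6
position: [0.4589, -0.4046, 0.0991]
ee_rot: [-0.483, -0.516, -0.483, 0.516]
contact_force: [0.4, -0.3, 0.5]
width: 0.0858
t 10.6 tote xy mm [ 117.7 -541.8] p [ 0.4589 -0.4046  0.0991] F [ 0.4 -0.3  0.5] w 0.0858 jawdeg -3.8 xaxis [ 0. -0. -1.] q [-0.84  0.4   1.58 -0.    1.15 -0.77]
to [ 0.4584 -0.4037  0.053 ] delta [ 4.61 -0.05 -0.09] dr [ 0.001  0.    -0.   ]
```

```bash
python3 -m creep '{"delta_pos": [[2,0,0],[4,0,0],[4.6,0,0],[4.6,0,0]], "dr": [[0,0,0],[0,0,0],[0,0,0],[0,0,0]]}' 1
python3 -m creep '{"delta_pos": [[0,0,0],[0,0,0],[0,0,0],[0,0,0],[0,0,0],[0,0,0],[0,0,0],[0,0,0]], "dr": [[0,0,0],[0,0,0],[0,0,0],[0,0,0],[0,0,0],[0,0,0],[0,0,0],[0,0,0]]}' -1 60
python3 - <<'E'
from h import *
st()
E
```

```text
clock: 11.0
position: [0.459, -0.4046, 0.0533]
ee_rot: [-0.484, -0.516, -0.483, 0.516]
contact_force: [0.1, 0.3, 1.6]
width: 0.0857
clock: 11.8
position: [0.4594, -0.4045, 0.0529]
ee_rot: [0.484, 0.516, 0.483, -0.516]
contact_force: [2.2, -0.5, 2.0]
width: 0.0126
t 11.8 tote xy mm [ 118.3 -541.5] p [ 0.4594 -0.4045  0.0529] F [ 2.2 -0.5  2. ] w 0.0126 jawdeg -3.8 xaxis [ 0.002 -0.001 -1.   ] q [-0.84  0.45  1.64  0.    1.05 -0.77]
```

```bash
python3 -m creep '{"delta_pos": [[-1,0,0],[-2.5,0,0],[-5,0,0],[-7.5,0,0],[-10,0,0],[-12.5,0,0],[-15,0,0],[-16,0,0],[-16,0,0],[-16,0,0]], "dr": [[0,0,0],[0,0,0],[0,0,0],[0,0,0],[0,0,0],[0,0,0],[0,0,0],[0,0,0],[0,0,0],[0,0,0]]}'
python3 - <<'E'
from h import *
st()
go(tote(0,0,.215),TY-np.pi/2)
s=manip.get_state();print(s['moment'])
d=cap('side')
cv2.imwrite('pics/l1.png',cv2.resize(d['pixels'][60:230,200:460],None,fx=3,fy=3,interpolation=cv2.INTER_CUBIC))
E
```

```text
clock: 12.8
position: [0.4576, -0.4034, 0.211]
ee_rot: [-0.482, -0.516, -0.484, 0.516]
contact_force: [0.4, -0.4, -6.0]
width: 0.0133
t 12.8 tote xy mm [ 116.2 -540.9] p [ 0.4576 -0.4034  0.211 ] F [ 0.4 -0.4 -6. ] w 0.0133 jawdeg -3.8 xaxis [-0.002  0.002 -1.   ] q [-0.84  0.33  1.41 -0.    1.4  -0.77]
to [0.4636 0.1498 0.215 ] delta [ -0.27  -3.06 -55.24] dr [ 0.156 -0.002  0.003]
[ 0.03267242  0.05269479 -0.03871044]
```

View pics/l1.png

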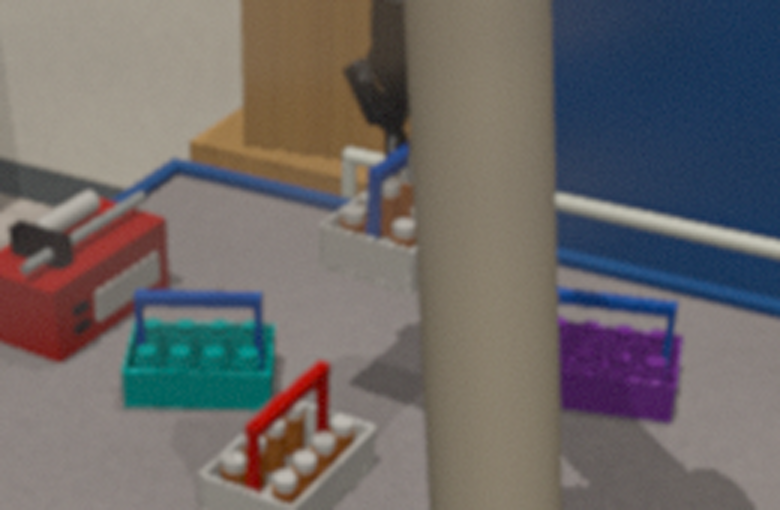

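The crop shows the blue caddy held at about (380,210), hanging level and clear of everything. The red caddy is undisturbed. The wrist reads 6 N. Carrying it over now.

```bash
python3 -m creep '{"delta_pos": [[0,0,-1],[0,-0.2,-3],[0,-0.3,-6],[0,-0.5,-9],[0,-0.7,-12.5],[0,-0.9,-16],[0,-1,-19.5],[0,-1.2,-23],[0,-1.4,-26],[0,-1.5,-28]], "dr": [[0,0,0],[0,0,0],[0.02,0,0],[0.03,0,0],[0.04,0,0],[0.05,0,0],[0.06,0,0],[0.07,0,0],[0.08,0,0],[0.08,0,0]]}'
python3 - <<'E'
from h import *
st()
go(tote(0,0,.212),TY-np.pi/2)
E
```

```text
clock: 13.85
position: [0.4602, -0.1195, 0.2122]
ee_rot: [0.462, 0.535, 0.464, -0.535]
contact_force: [-0.2, -0.4, -5.8]
width: 0.0126
t 13.85 tote xy mm [  56.1 -263.4] p [ 0.4602 -0.1195  0.2122] F [-0.2 -0.4 -5.8] w 0.0126 jawdeg -8.3 xaxis [-0.002  0.003 -1.   ] q [-0.4   0.12  1.69  0.    1.33 -0.26]
to [0.4636 0.1498 0.212 ] delta [  0.09  -3.53 -26.7 ] dr [ 0.078 -0.002  0.002]
```

```bash
python3 -m creep '{"delta_pos": [[0,-0.4,-2.5],[0,-0.8,-5.5],[0,-1.2,-9],[0,-1.7,-12.5],[0,-2.2,-16],[0,-2.6,-19.5],[0,-3,-22.5],[0,-3.3,-25],[0,-3.5,-26.5],[0,-3.5,-26.8]], "dr": [[0.01,0,0],[0.02,0,0],[0.03,0,0],[0.04,0,0],[0.05,0,0],[0.06,0,0],[0.07,0,0],[0.078,0,0],[0.078,0,0],[0.078,0,0]]}'
python3 - <<'E'
from h import *
st()
go(tote(0,0,.212),TY-np.pi/2)
for n in('top','side'):
    d=cap(n);P=cloud(d)
    q=P.reshape(-1,3);k=(q[:,2]>.19)&(q[:,2]<.209)&(np.hypot(*(q[:,:2]-TC).T)<.12)
    m=cv2.inRange(cv2.cvtColor(d['pixels'],cv2.COLOR_BGR2HSV),(105,120,40),(125,255,255)).ravel()>0
    b=m&(q[:,2]>.23)&(q[:,2]<.29)&(np.hypot(*(q[:,:2]-TC).T)<.12)
    for nm,kk in(('tray',k),('handle',b)):
        if kk.sum()<20: print(n,nm,kk.sum()); continue
        r=cv2.minAreaRect(((q[kk][:,:2]-TC)@np.c_[tx,ty]*1000).astype(np.float32));print(n,nm,kk.sum(),np.round(r[0],1),np.round(r[1],1),round(r[2],1),np.median(q[kk][:,2]))
cv2.imwrite('pics/p1.png',np.vstack([cv2.resize(load('top')['pixels'][120:280,80:320],None,fx=2,fy=1.8),cv2.resize(d['pixels'][150:350,110:350],None,fx=2,fy=1.5)]))
E
```

```text
clock: 14.85
position: [0.4643, 0.149, 0.2122]
ee_rot: [-0.441, -0.552, -0.443, 0.552]
contact_force: [0.7, -1.3, -6.1]
width: 0.0132
t 14.85 tote xy mm [ 0.9 -0.7] p [0.4643 0.149  0.2122] F [ 0.7 -1.3 -6.1] w 0.0132 jawdeg -12.6 xaxis [-0.002  0.001 -1.   ] q [0.17 0.14 1.67 0.   1.34 0.39]
to [0.4636 0.1498 0.212 ] delta [ 0.02 -0.09 -0.07] dr [ 0.002 -0.001  0.002]
top tray 431 [ 0.5 -1.2] [100.9 151.4] 0.1 0.2034671874074082
top handle 134 [  0.  -36.9] [13.6 57.1] 0.8 0.2662368045147289
side tray 1499 [ 0.1 -2.8] [103.6 153. ] 0.0 0.20093700205193063
side handle 353 [-14.4  -2.4] [ 46.8 127.3] 3.0 0.26306324337970927
```

View pics/p1.png

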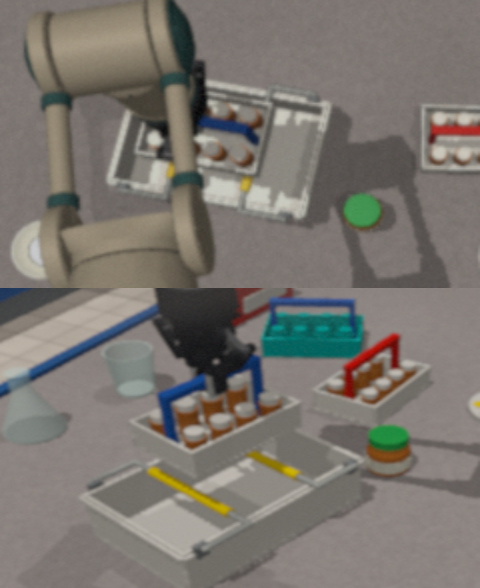

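Both views show the caddy hanging level over the tote with both bails flat beneath it. It is 1–2 mm off centre and within about 0.5° of square. Its underside is about 63 mm above the bars.

```bash
python3 -m creep '{"delta_pos": [[1,-0.05,-0.15],[2.5,-0.05,-0.15],[4,-0.05,-0.15],[5,-0.05,-0.15],[5.5,-0.05,-0.15],[5.7,-0.05,-0.15],[5.7,-0.05,-0.15]], "dr": [[0,0,0],[0,0,0],[0,0,0],[0,0,0],[0,0,0],[0,0,0],[0,0,0]]}'
python3 -m creep '{"delta_pos": [[0.15,0,0],[0.3,0,0],[0.4,0,0],[0.5,0,0],[0.5,0,0]], "dr": [[0,0,0],[0,0,0],[0,0,0],[0,0,0],[0,0,0]]}'
python3 -c "
from h import *
st()"
```

```text
clock: 15.65
position: [0.4665, 0.1478, 0.1556]
ee_rot: [0.441, 0.553, 0.441, -0.553]
contact_force: [0.2, 0.5, -5.2]
width: 0.0128
clock: 16.15
position: [0.4662, 0.148, 0.1505]
ee_rot: [-0.441, -0.553, -0.441, 0.553]
contact_force: [0.2, 0.1, -5.1]
width: 0.0131
t 16.15 tote xy mm [ 3.  -1.2] p [0.4662 0.148  0.1505] F [ 0.2  0.1 -5.1] w 0.0131 jawdeg -12.8 xaxis [-0. -0. -1.] q [ 0.17  0.19  1.77 -0.    1.19  0.39]
```

```bash
python3 -m creep '{"delta_pos": [[0,-0.25,-0.15],[0,-0.25,-0.15],[0.1,-0.25,-0.15],[0.1,-0.25,-0.15]], "dr": [[0,0,0],[0,0,0],[0,0,0],[0,0,0]]}'
cat > tray.py <<'E'
from h import *
import sys
z=float(sys.argv[1]);st()
for n in('top','side'):
    d=cap(n);q=cloud(d).reshape(-1,3);r0=np.hypot(*(q[:,:2]-TC).T)<.12
    m=cv2.inRange(cv2.cvtColor(d['pixels'],cv2.COLOR_BGR2HSV),(105,120,40),(125,255,255)).ravel()>0
    for nm,k in(('tray',(q[:,2]>z+.033)&(q[:,2]<z+.05)&r0),('handle',m&(q[:,2]>z+.1)&(q[:,2]<z+.115)&r0)):
        if k.sum()<20: print(n,nm,k.sum()); continue
        r=cv2.minAreaRect(((q[k][:,:2]-TC)@np.c_[tx,ty]*1000).astype(np.float32));print(n,nm,k.sum(),np.round(r[0],1),np.round(r[1],1),round(r[2],1),np.median(q[k][:,2]).round(4))
E
python3 tray.py .096
```

```text
clock: 16.55
position: [0.4641, 0.15, 0.1495]
ee_rot: [-0.441, -0.553, -0.441, 0.553]
contact_force: [0.6, -0.4, -5.4]
width: 0.013
t 16.55 tote xy mm [0.5 0.3] p [0.4641 0.15   0.1495] F [ 0.6 -0.4 -5.4] w 0.013 jawdeg -12.8 xaxis [-0. -0. -1.] q [ 0.17  0.18  1.77 -0.    1.18  0.39]
top tray 368 [ 0.2 -0.5] [150.3 100.9] 89.8 0.141
top handle 108 [ -1.2 -36.7] [54.9 12.3] 89.3 0.2035
side tray 1271 [-1.8 -1. ] [103.3 151.4] 0.0 0.139
side handle 196 [-1.9  1.4] [125.8  17. ] 89.7 0.2036
```

Centred and square. Lowering in small steps until the load transfers.

```bash
python3 -m creep '{"delta_pos": [[0.05,0,0],[0.1,0,0],[0.1,0,0]], "dr": [[0,0,0],[0,0,0],[0,0,0]]}'
python3 -m creep '{"delta_pos": [[0.03,0,0],[0.06,0,0],[0.06,0,0]], "dr": [[0,0,0],[0,0,0],[0,0,0]]}'
```

```text
clock: 16.95
position: [0.4645, 0.15, 0.1488]
ee_rot: [0.441, 0.553, 0.441, -0.553]
contact_force: [0.9, 0.4, -4.2]
width: 0.013
clock: 17.25
position: [0.4648, 0.15, 0.1487]
ee_rot: [0.441, 0.553, 0.441, -0.552]
contact_force: [0.6, 0.2, 1.8]
width: 0.0126
```

The load has transferred: the wrist force went from −5.4 to +1.8 N. Releasing.

```bash
python3 -m creep '{"delta_pos": [[0,0,0],[0,0,0],[0,0,0],[0,0,0],[0,0,0],[0,0,0]], "dr": [[0,0,0],[0,0,0],[0,0,0],[0,0,0],[0,0,0],[0,0,0]]}' 1
python3 -m creep '{"delta_pos": [[-1,0,0],[-4,0,0],[-8,0,0],[-12,0,0],[-15,0,0],[-15,0,12],[-15,0,24],[-15,0,34],[-15,0,36],[-15,0,36]], "dr": [[0,0,0],[0,0,0],[0,0,0],[0,0,0],[0,0,0],[0,0,0],[0,0,0],[0,0,0],[0,0,0],[0,0,0]]}'
python3 tray.py .096
python3 - <<'E'
from h import *
t=load('top')['pixels'];d=load('side')['pixels']
cv2.imwrite('pics/e1.png',np.vstack([cv2.resize(t[120:280,80:320],None,fx=2,fy=1.8),cv2.resize(d[150:350,110:350],None,fx=2,fy=1.5)]))
E
```

```text
clock: 17.85
position: [0.4642, 0.15, 0.1479]
ee_rot: [-0.441, -0.553, -0.441, 0.553]
contact_force: [0.1, 0.1, 0.2]
width: 0.0855
clock: 18.85
position: [0.408, -0.0953, 0.299]
ee_rot: [0.442, 0.553, 0.441, -0.552]
contact_force: [1.2, -0.6, 1.0]
width: 0.0854
t 18.85 tote xy mm [-1.000e-01 -2.514e+02] p [ 0.408  -0.0953  0.299 ] F [ 1.2 -0.6  1. ] w 0.0854 jawdeg -12.8 xaxis [ 0.002 -0.001 -1.   ] q [-0.4  -0.01  1.62 -0.    1.53 -0.17]
top tray 606 [ 0.2 -0.2] [151.  100.4] 89.8 0.1402
top handle 260 [-0.6 -1.3] [125.1  13.8] 89.5 0.2031
side tray 1277 [-2.3 -1.7] [153.8 104.3] 89.2 0.1386
side handle 342 [-2.7  0.4] [ 14.5 124.4] 0.6 0.203
```

View pics/e1.png

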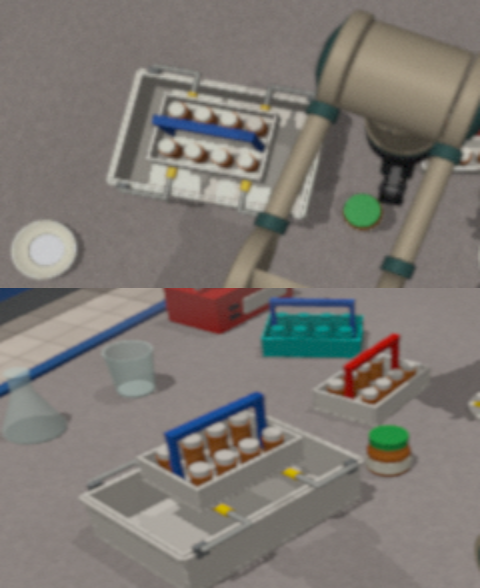

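The caddy sits level across both bails, with yellow sleeve ends showing on each. It is centred and square, the gripper is away, and the red caddy is in place.

```bash
python3 -m creep '{"delta_pos": [[0,0,0],[0,0,0],[0,0,0]], "dr": [[0,0,0],[0,0,0],[0,0,0]]}'; python3 -c "
from rig import manip
print(manip.sign_off())"
```

```text
clock: 19.25
position: [0.409, -0.0924, 0.2982]
ee_rot: [0.442, 0.552, 0.442, -0.552]
contact_force: [0.5, 0.2, -0.1]
width: 0.0853
the job is handed in; nothing more can be done
None
```

The job is done and handed in at 19.3 s of the 62 s allowed. The bail lies flat, and the blue-handled caddy rests on the two bails with the gripper clear of it.

- **Bail:** I swung it in with the shut fingers and pressed it onto its stop with 14.5 N. Both sleeve tops then measured about 95.5 mm.
- **Caddy:** I gripped it by the handle and lowered it until the bails took its weight (wrist force −5.4 to +1.8 N) before letting go.
- **Placing:** In the last top view the tray is 0.2 mm off the tote's centre and 0.2° off square. The side view disagrees slightly, showing about 2–3 mm and 0.8°, which is close to the 2 mm calibration error. The handle top is at 203 mm, as it should be when resting on both bails.
- **Red caddy:** I did not touch it, and it looks unmoved in the pictures. I did not measure it again at the end.

**What went wrong:** My first push passed over the bar without touching it. The real fingertips are about 27 mm above the reported tool position. The images and the later contact both showed this, and I allowed for it in every move after that.

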